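# Cover the photometer chamber and hold its shutter half open

## Task

Take a reading on the photometer: put the loose square cover squarely over the chamber opening and press it down until it lies level and flush on the deck all round. Then slide the sprung shutter to half of its travel and finish while still holding it there with the gripper, since it springs shut when let go. Leave the cover seated, and leave the round lid and everything else on the bench where it is.

Things in the scene. Friction and masses are not known exactly. Their poses are not given: they have to be found in the camera images.
- housing: the photometer, fixed: grey box 170 mm (its x) by 300 mm (its y), flat deck 70 mm above the bench. Origin at the centre of its underside; its x axis points away from the robot at yaw 0; it is turned by up to 0.3 rad. The deck's right half (its -y) has the square chamber opening, its left half (its +y) the shutter between two low rails
- chamber_mouth (a point): centre of the 60 x 60 mm chamber opening, at deck height, axes as the housing. Two black strips (10 mm wide, 84 mm long along y, centred 37 mm either side of this point along x) stand 4 to 5 mm proud of the deck; each sinks into the deck when pushed with about 3.5 N (both: 7 N, a little more when fast) and stays down. The cover's weight alone does not sink them
- cover_grip (a point): loose square cover: aluminium plate 96 x 96 x 6 mm, 0.13 kg, an upright black grip bar (14 mm thick along its x, 36 mm long along its y, 40 mm high) on the middle of its top. The point is at the middle of the bar, 26 mm above the plate's underside. Starts flat on the bench left or right of the instrument; seated, it is 26 mm above chamber_mouth. Any of the four square ways round is right
- shutter_tab (a point): middle of the shutter's upright steel tab, moves with it. The tab is 12 mm thick (along the housing's x, the sliding direction) and 32 mm wide (its y); the point is 27 mm above the deck, the tab's top 45 mm. The shutter's flat leaf (66 x 52 mm) reaches 5 mm above the deck; the rails either side, inner faces 28 mm from the tab's centre, are 8 mm high
- half_mark (a point): fixed point where the shutter_tab point is when the shutter is at half travel (30 mm from closed along the housing's +x, 27 mm above the deck); on the deck a thin white tick outside each rail lies level with it
- shutter (a joint): shutter travel in m: 0 closed (start), 0.06 fully open; half travel is 0.03. It grows as the tab moves along the housing's +x, away from the robot. A spring pulls it shut: about 2 N near closed, 6.5 N at half, 11 N fully open
- round_lid: a bystander, not to be used: loose ROUND aluminium lid, diameter 92 mm, 6 mm thick, with a round black mushroom knob (total height 36 mm); lies flat on the bench to the left or right of the instrument; origin at the centre of its underside
- reagent: a bystander: small closed bottle, diameter 44 mm, height 85 mm, red cap, standing; origin at the centre of its underside
- stopper: a bystander: black rubber stopper, diameter 38 mm, height 34 mm; origin at the centre of its underside
- flask: a bystander: clear long-necked flask, diameter 84 mm, height 185 mm; origin at the centre of its underside
- dish: a bystander: shallow clear dish, diameter 90 mm, height 18 mm; origin at the centre of its underside
There are look-alikes about, which are no part of the job. Leave any orange look-alike of the part that bears cover_grip alone.

How it is judged:
On the way, in this order (a step that is already met when the one before it is completed fails the run):
1. the cover is pressed down level and flush over the chamber opening (z of cover_grip in the frame of chamber_mouth between 0.023 and 0.0282 m and horizontal distance between cover_grip and chamber_mouth below 0.01 m and angle between cover_grip's own z axis and vertical below 0.03 rad and (angle between the x axis of cover_grip and the x axis of chamber_mouth, either way round below 0.17 rad or angle between the x axis of cover_grip and the y axis of chamber_mouth, either way round below 0.17 rad)), for 0.2 s.
2. the shutter is held at half travel by the gripper (value of joint shutter between 0.025 and 0.035 m and velocity of joint shutter between -0.02 and 0.02 m/s and contact force between the fingers and shutter above 2 N), for 0.2 s.
At the end, for the whole second after the job is handed in: The square cover lies flush on the deck (within about 2 mm, tilt under 0.03 rad), centred within 10 mm of the opening and square with it within 0.17 rad, untouched by the gripper; the fingers hold the shutter still at 30 mm +- 5 mm of its 60 mm travel against the spring (contact over 2 N) (all of step 1 and all of step 2 and contact force between the fingers and cover below 0.1 N); the arm keeps its last pose, push and grip.
It fails at once if a bystander (round lid, bottle, stopper, flask, dish) is moved more than 30 mm (distance of any of round_lid, reagent, stopper, flask, dish from where it was at the start of the episode above 0.03 m).
It also fails if it takes over 51 s, if anything falls off the work surface, if the arm or the gripper's body presses on something with over 40 N, if the wrist force passes 120 N, or if a joint passes its speed limit or range.

## Robot

A 6-joint arm with a two-finger parallel gripper is mounted at the origin on the work surface. World frame = base frame: x ahead of the robot, y to its left, z up, the work surface at z = 0. Lengths are in m, angles in rad, forces in N, time in s.
With the tool pointing down it reaches from about 0.25 to 0.8 m from the base axis. Payload 3.9 kg.
Tool frame: the origin (TCP) lies at the very end of the fingers, on their centre line; the grasp point (between the pads) lies grip_point_offset behind it (grip_point_offset is the distance from the TCP to the grasp point, in m); z points along the fingers, y is the line along which they close (so a half turn about z gives the same grasp; the last joint's range is limited). The gripper opens to 85 mm and grips with 20 to 120 N. Pads are 22 mm wide; open, the fingers measure 114 mm over their backs; the gripper's body (76 mm by 85 mm) begins 54 mm behind the grasp point. The pads swing forward as they close: fully open they stand 13 mm farther back than shut.
Start: joints at [-1.111, 0.26, -0.138, 1.173, 0, 1.571], TCP at [0.233, -0.47, 0.231] pointing down, gripper open.
Joint ranges: [-2.78, 2.78], [-0.83, 1.72], [-1.28, 1.37], [-1.9, 2.12], [-1.57, 1.48], [-3.14, 3.14]. Speed limits (rad/s): [2.57, 2.57, 3.14, 3.14, 3.14, 3.14].

## Interface

Orientations are given as a rotation vector (axis times angle).
In Python, from rig import get_state, camera, close_job, grip_point_offset gives the robot as it stands.
- The arm moves only by the tool step_arm, never from a script. Its argument "increments" is a list of rows, each a list of 3 entries, a list of its own where there are three numbers: the shift along the tool's x, y, z in mm, then the turn, a rotation vector about the tool's x, y, z in degrees, then the closure, from 0 (fully open) to 1 (shut). A call has 1 to 12 rows; each row shifts and turns the commanded pose from where the row before left it, along the tool's axes as they then stand; what a row does not reach is not made up. A row lasts 1/10 s, in which the tool goes at most 50 mm and 8.59 degrees, less where a joint would pass 70% of its speed; a pose out of reach is approached as far as the arm can. A call with a gripper value outside its range is refused whole. The fingers move at their own pace and stop on an object; "grip_force" is the grip in N (left out, the last holds). Time passes only in rows, so rows that do not move let the fingers close. It gives the time, the measured TCP pose, the force, the opening and the grip force at its end, in the units of the state.
- get_state(): the state, without advancing time (a new reading comes with each control period).
- camera(name): name is "scene" or "top" or "wrist"; returns a dict with "pixels" (480x640x3 uint8, blue, green, red), "fx", "fy", "cx", "cy" (pixels), "eye" and "orientation" of the camera in the world; the wrist camera has in their place "mount" (4x4, takes a point from camera to tool coordinates, whose origin is the TCP and whose axes are the flange's). Camera axes: x right, y down, z forward; pixel columns grow to the right and rows downward; lengths in m; the calibration is good to about 2 mm. A picture is of the moment at which its call begins: read the wrist's pose just before it. There is no depth.
- close_job(): hands the job in; it is judged then, once.
The state is a dict: "clock": time; "joint_positions": joint angles; "joint_velocities": joint speeds; "tau": joint torques, N m; "eef_pos": TCP position; "tcp_rot": TCP orientation; "wrist_force": force on the tool from outside, world axes, zero at the start; "ft_torque": the same for the moment, N m; "width": finger opening in m; "gripper_force": force on a finger pad.
Only numpy, scipy, OpenCV 4.12 (cv2) and the standard library are available. Lean on these libraries where they do the work, as an engineer would, in place of code of your own. Each camera call takes 0.05 s, during which the arm holds its last target. There are 200 camera calls.

## Working session

There is one attempt and no reset: what is moved stays moved. The work goes in short steps, Python scripts to look and compute and a tool call to move; the robot and the scene stay as the last step left them, time stands still between calls to the robot, and variables do not carry over. Pictures are saved under pics/ and viewed, at most 10 in all, crops included, and the job is handed in when it is done.

Besides the shell and the picture viewer there is one more tool, called after ">>>" by a JSON object that holds its "name" and its "arguments". step_arm: Moves the arm, as the interface text tells. Its arguments: {"type":"object","properties":{"increments":{"type":"array"},"grip_force":{"type":"number"}},"required":["increments"]}

```bash
mkdir -p pics; ls
python3 - <<'E'
from rig import get_state, camera, grip_point_offset
import cv2,numpy as np
s=get_state(); print({k:np.round(v,3).tolist() for k,v in s.items()}, grip_point_offset)
for n in ["scene","top"]:
    c=camera(n); cv2.imwrite(f"pics/{n}0.png",c["pixels"]); print({k:np.round(v,4).tolist() for k,v in c.items() if k!="pixels"})
c=camera("wrist");print(c["mount"],c["fx"])
E
```

```text
pics
{'clock': 0.0, 'joint_positions': [-1.111, 0.261, -0.139, 1.173, 0.0, 1.571], 'joint_velocities': [-0.001, 0.0, -0.001, -0.002, -0.001, -0.001], 'tau': [0.001, -40.568, 25.392, 0.019, 0.0, -0.0], 'eef_pos': [0.233, -0.47, 0.23], 'tcp_rot': [-3.057, -0.715, 0.001], 'wrist_force': [-0.597, 0.174, -0.194], 'ft_torque': [-0.001, -0.021, -0.016], 'gripper_force': 0.0, 'width': 0.085} 0.0187
{'fx': 543.939, 'fy': 543.939, 'cx': 322.0194, 'cy': 251.7427, 'eye': [1.1323, 0.3678, 1.174], 'orientation': [-1.4489, -2.3843, 0.6439]}
{'fx': 444.2018, 'fy': 444.2018, 'cx': 319.743, 'cy': 244.4719, 'eye': [0.3508, 0.0501, 1.1532], 'orientation': [-2.1424, 2.1298, -0.1713]}
[[ 7.98162652e-04 -9.61850081e-01 -2.73575921e-01  6.95147469e-02]
 [ 9.99999641e-01  6.89881199e-04  4.92002650e-04 -9.77662059e-04]
 [-2.84497904e-04 -2.73576215e-01  9.61850286e-01 -1.43729934e-01]
 [ 0.00000000e+00  0.00000000e+00  0.00000000e+00  1.00000000e+00]] 334.5369425000114
```

View pics/top0.png

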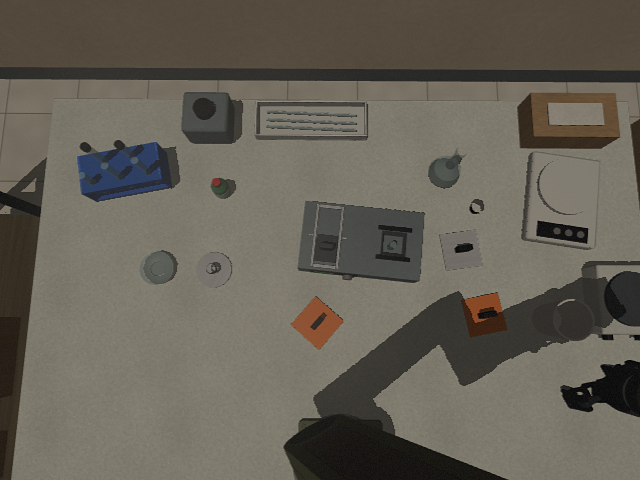

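View pics/scene0.png

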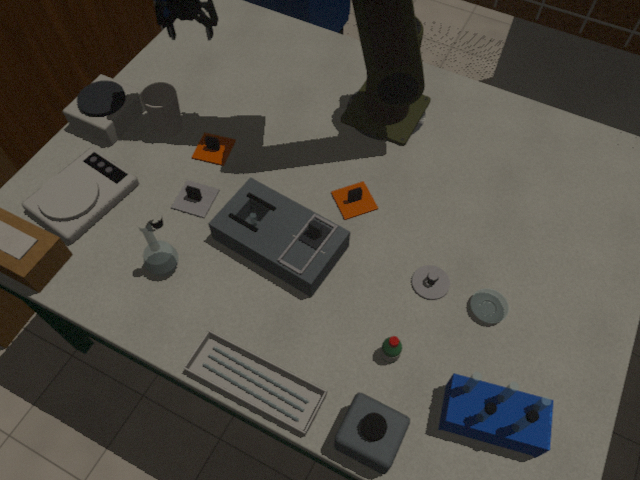

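The top view shows these candidates for the cover:
- (462,249): bare aluminium square with a black bar
- (318,322) and (485,314): orange squares, the look-alikes
- (214,269): the round lid

I choose (462,249). The housing is at (362,241), with the chamber at (393,243) and the shutter tab at (326,243). I'll check this in an enlarged crop.

```bash
cat > h.py <<'E'
from rig import get_state, camera, grip_point_offset
import cv2,numpy as np
from scipy.spatial.transform import Rotation as R
def cam(n):
    s=get_state(); c=camera(n)
    if n=="wrist":
        Rt=R.from_rotvec(s["tcp_rot"]).as_matrix(); m=np.array(c["mount"])
        c["R"]=Rt@m[:3,:3]; c["e"]=np.array(s["eef_pos"])+Rt@m[:3,3]
    else: c["R"]=R.from_rotvec(c["orientation"]).as_matrix(); c["e"]=np.array(c["eye"])
    return c
def at(c,u,v,z):
    d=c["R"]@np.array([(u-c["cx"])/c["fx"],(v-c["cy"])/c["fy"],1]); return c["e"]+d*(z-c["e"][2])/d[2]
def px(c,p):
    q=c["R"].T@(np.asarray(p)-c["e"]); return np.array([c["fx"]*q[0]/q[2]+c["cx"],c["fy"]*q[1]/q[2]+c["cy"]])
E
python3 - <<'E'
from h import *
c=cam("top")
for n,u,v,z in [("cover",462,249,.006),("hTL",306,202,.07),("hTR",424,212,.07),("hBL",300,271,.07),("hBR",420,281,.07),("chamber",394,243,.07),("flask",444,172,0),("stopper",477,206,.02),("lid",214,269,.006)]: print(n,at(c,u,v,z).round(3))
im=c["pixels"][190:340,290:510]
cv2.imwrite("pics/crop1.png",cv2.resize(im,None,fx=3.6,fy=3.6,interpolation=cv2.INTER_CUBIC))
E
```

```text
cover [ 0.528 -0.319  0.006]
hTL [0.636 0.088 0.07 ]
hTR [ 0.612 -0.207  0.07 ]
hBL [0.462 0.101 0.07 ]
hBR [ 0.439 -0.192  0.07 ]
chamber [ 0.533 -0.131  0.07 ]
flask [ 0.74  -0.282  0.   ]
stopper [ 0.641 -0.359  0.02 ]
lid [0.472 0.327 0.006]
```

View pics/crop1.png

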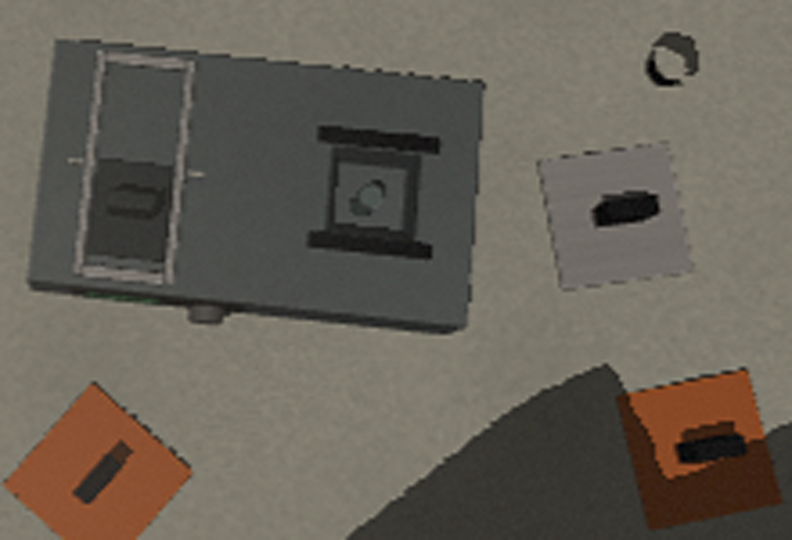

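The crop confirms the bare-metal square with the upright black bar at top px (463,250). The two orange plates are decoys. The two black strips, the rails, the ticks at crop (75,160) and (198,174), and the shutter tab are all visible. Next: poses from these corners.

Run:
```python
from h import *
c=cam("top")
P=lambda pts,z: np.array([at(c,290+(u+.5)/3.6-.5,190+(v+.5)/3.6-.5,z) for u,v in pts])
dk=P([(57,40),(484,82),(467,327),(30,284)],.07)
print("deck",dk.round(4)[:,:2].tolist(),dk.mean(0))
def yaw(a,b): d=b-a; return np.arctan2(d[1],d[0])
print("hyaw",yaw(dk[3],dk[0]),yaw(dk[2],dk[1]),yaw(dk[1],dk[0])-np.pi/2,yaw(dk[2],dk[3])-np.pi/2)
st=P([(319,127),(440,138),(439,153),(318,143),(310,231),(433,244),(431,258),(307,246)],.0745); print("mouth",st.mean(0))
tk=P([(76,160),(197,174)],.07);print("half",tk.mean(0))
cv=P([(538,160),(668,143),(693,272),(563,290)],.006);print("cover",cv.mean(0),"bar yaw(x)",yaw(cv[1],cv[0])-np.pi/2,yaw(cv[2],cv[1]))
s=get_state();Rt=R.from_rotvec(s["tcp_rot"]).as_matrix();print(Rt.round(3).tolist())
```

```text
deck [[0.6389, 0.0893], [0.6105, -0.2075], [0.4403, -0.1906], [0.4678, 0.1057]] [ 0.53937372 -0.05077912  0.07      ]
hyaw -0.09586650636411534 -0.09907007836961952 -0.09521480557912598 -0.09252175849080513
mouth [ 0.531735   -0.12923753  0.0745    ]
half [0.54913939 0.03357074 0.07      ]
cover [ 0.52688263 -0.31489627  0.006     ] bar yaw(x) 0.13732975673027337 0.13896250774273386
[[0.896, 0.444, -0.0], [0.444, -0.896, 0.001], [0.0, -0.001, -1.0]]
```

>>> {"name": "step_arm", "arguments": {"increments": [[[41, -1, 0], [0, 0, 0], 0], [[41, -1, 0], [0, 0, 0], 0], [[42, -1, 0], [0, 0, 0], 0], [[42, -1, 5], [0, 0, 0], 0], [[42, -1, 10], [0, 0, 0], 0], [[42, -1, 15], [0, 0, 0], 0], [[41, -1, 15], [0, 0, 0], 0], [[41, -1, 15], [0, 0, 0], 0], [[0, 0, 0], [0, 0, -8], 0], [[0, 0, 0], [0, 0, -8], 0], [[0, 0, 0], [0, 0, -8], 0], [[0, 0, 0], [0, 0, -8], 0]]}}

```text
clock: 1.45
eef_pos: [0.527, -0.3156, 0.1708]
tcp_rot: [-2.738, -1.54, 0.001]
wrist_force: [-0.2, -0.6, 0.0]
width: 0.0854
gripper_force: 0.0
```

>>> {"name": "step_arm", "arguments": {"increments": [[[0, 0, 0], [0, 0, -8], 0], [[0, 0, 0], [0, 0, -8], 0], [[0, 0, 0], [0, 0, -8], 0], [[0, 0, 0], [0, 0, -8], 0], [[0, 0, 0], [0, 0, -7.5], 0], [[0, 0, 0], [0, 0, 0], 0], [[0, 0, 0], [0, 0, 0], 0]]}}

```text
clock: 2.15
eef_pos: [0.5269, -0.3159, 0.1712]
tcp_rot: [-2.067, -2.365, 0.0]
wrist_force: [-0.3, 1.5, 0.4]
width: 0.0857
gripper_force: 0.0
```

Run:
```python
from h import *
s=get_state();print(s["clock"],s["eef_pos"],R.from_rotvec(s["tcp_rot"]).as_matrix().round(3).tolist(),s["joint_positions"])
c=cam("wrist"); cv2.imwrite("pics/w1.png",c["pixels"])
for q in [(.527,-.315,.006),(.527,-.315,.046)]: print(px(c,q))
```

```text
2.15 [ 0.52688531 -0.3159377   0.17115367] [[-0.134, 0.991, -0.0], [0.991, 0.134, 0.0], [0.0, -0.0, -1.0]] [-5.40147908e-01  4.41421708e-01 -2.27917959e-02  1.10685912e+00
 -2.93596600e-06  8.96441170e-01]
[320.33870237 217.98632729]
[320.37738284 228.56354868]
```

View pics/w1.png

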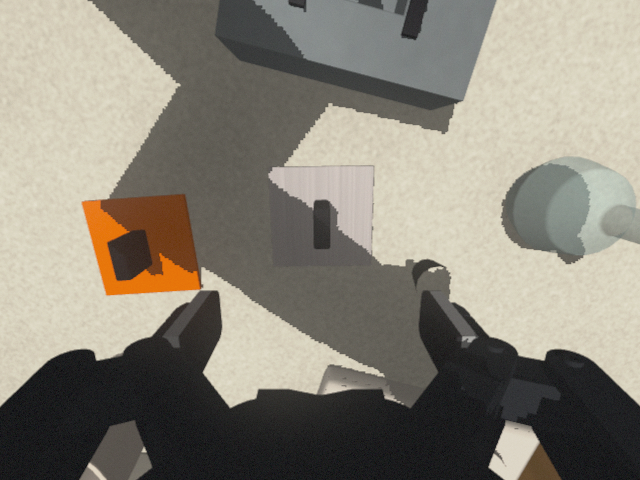

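The wrist view shows the plate centred at (322,216) against a predicted (320,218), with the bar upright at (322,225). It is square to the tool and the stopper is clear of the fingers. Descending to grasp.

>>> {"name": "step_arm", "arguments": {"increments": [[[1, 1, 35], [0, 0, 0], 0.3], [[0, 0, 40], [0, 0, 0], 0.3], [[0, 0, 40], [0, 0, 0], 0.3], [[0, 0, 25], [0, 0, 0], 0.3], [[0, 0, 15], [0, 0, 0], 0.3], [[0, 0, 0], [0, 0, 0], 0.5], [[0, 0, 0], [0, 0, 0], 0.9], [[0, 0, 0], [0, 0, 0], 1], [[0, 0, 0], [0, 0, 0], 1], [[0, 0, 0], [0, 0, 0], 1]], "grip_force": 60}}

```text
clock: 3.2
eef_pos: [0.5291, -0.3156, 0.0179]
tcp_rot: [2.062, 2.366, 0.001]
wrist_force: [1.3, 0.4, 4.6]
width: 0.0131
gripper_force: 60.6
```

>>> {"name": "step_arm", "arguments": {"increments": [[[0, 0, 0], [0, 0, 0], 1], [[0, 0, 0], [0, 0, 0], 1], [[0, 0, 0], [0, 0, 0], 1]]}}

```text
clock: 3.5
eef_pos: [0.5291, -0.3156, 0.0179]
tcp_rot: [2.062, 2.366, 0.001]
wrist_force: [0.7, -0.6, 5.9]
width: 0.0135
gripper_force: 60.9
```

>>> {"name": "step_arm", "arguments": {"increments": [[[0, 0, -10], [0, 0, 0], 1], [[0, 0, -25], [0, 0, 0], 1], [[0, 0, -35], [0, 0, 0], 1], [[0, 0, -35], [0, 0, 0], 1], [[0, 0, -20], [0, 0, 0], 1], [[0, 0, 0], [0, 0, 0], 1], [[0, 0, 0], [0, 0, 0], 1]]}}

```text
clock: 4.2
eef_pos: [0.5274, -0.3147, 0.141]
tcp_rot: [-2.064, -2.368, 0.0]
wrist_force: [-0.8, 0.7, -1.6]
width: 0.0131
gripper_force: 59.9
```

Run:
```python
from h import *
s=get_state();print(s["clock"],s["eef_pos"],s["wrist_force"],s["width"])
Rt=R.from_rotvec(s["tcp_rot"]).as_matrix()
c=cam("wrist"); cv2.imwrite("pics/w2.png",c["pixels"])
d=np.array([.5317,-.1292,0])-s["eef_pos"];d[2]=0
print("shift",Rt.T@d*1000, "tool y angle",np.degrees(np.arctan2(Rt[1,1],Rt[0,1])))
```

```text
4.2 [ 0.52742926 -0.31465289  0.1410236 ] [-0.81000526  0.68118998 -1.57011661] 0.013106466915766024
shift [1.83137505e+02 2.95240126e+01 3.29988096e-02] tool y angle 7.838773908804941
```

View pics/w2.png

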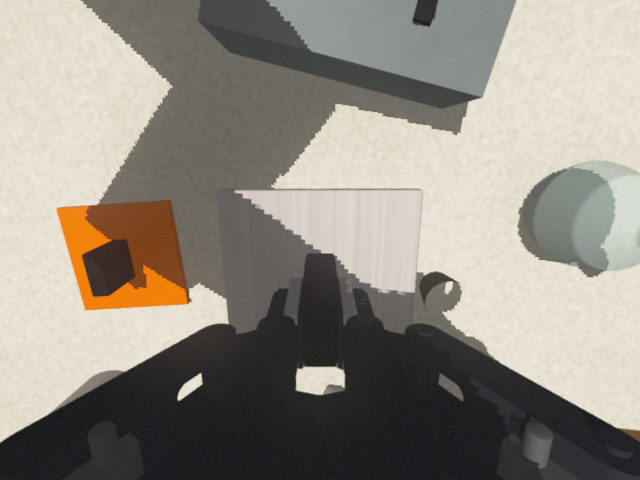

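The cover is held level, with the plate's far edge at row 190 (218..422), so its centre is about 1 mm off the TCP along +x. Going partway to re-measure the opening.

>>> {"name": "step_arm", "arguments": {"increments": [[[25, 4, 0], [0, 0, 0], 1], [[35, 6, 0], [0, 0, 0], 1], [[30, 5, 0], [0, 0, 0], 1], [[0, 0, 0], [0, 0, 6.7], 1], [[0, 0, 0], [0, 0, 6.7], 1], [[0, 0, 0], [0, 0, 0], 1], [[0, 0, 0], [0, 0, 0], 1]]}}

```text
clock: 4.95
eef_pos: [0.5293, -0.2232, 0.1398]
tcp_rot: [-2.322, -2.112, 0.002]
wrist_force: [-0.2, -0.1, -2.0]
width: 0.013
gripper_force: 59.9
```

Run:
```python
from h import *
s=get_state();print(s["clock"],s["eef_pos"],s["width"])
c=cam("wrist"); im=c["pixels"].copy(); cv2.imwrite("pics/w3.png",im)
cy,sy=np.cos(-.096),np.sin(-.096); m=np.array([.5317,-.1292,.0745])
for sx in(-1,1):
  print([px(c,m+[cy*a-sy*b,sy*a+cy*b,0]).round(1).tolist() for a,b in[(sx*.032,-.042),(sx*.042,-.042),(sx*.042,.042),(sx*.032,.042)]])
```

```text
4.95 [ 0.52934667 -0.22322312  0.13977208] 0.012990582732390852
[[258.2, 172.6], [242.0, 172.6], [232.6, 17.1], [250.8, 17.1]]
[[362.0, 172.9], [378.3, 172.9], [385.9, 17.3], [367.6, 17.3]]
```

View pics/w3.png

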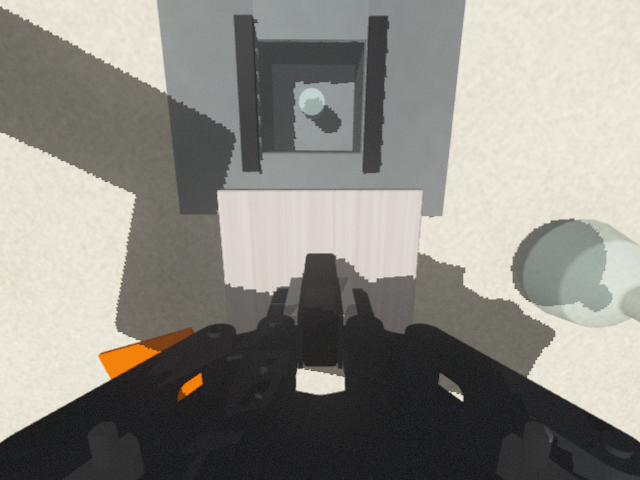

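The strips match the prediction to within 2 px (about 1 mm in +y). Moving over the opening and lowering.

>>> {"name": "step_arm", "arguments": {"increments": [[[25, -1.5, 0], [0, 0, 0], 1], [[35, -2, 0], [0, 0, 0], 1], [[33, -2, 0], [0, 0, 0], 1], [[0, 0, 0], [0, 0, 0], 1], [[0, 0, 20], [0, 0, 0], 1], [[0, 0, 14], [0, 0, 0], 1], [[0, 0, 4], [0, 0, 0], 1], [[0, 0, 0], [0, 0, 0], 1], [[0, 0, 0], [0, 0, 0], 1]]}}

```text
clock: 5.9
eef_pos: [0.5343, -0.1311, 0.1037]
tcp_rot: [2.326, 2.11, 0.0]
wrist_force: [0.5, -0.4, -0.9]
width: 0.0128
gripper_force: 59.8
```

Run:
```python
from h import *
s=get_state();print(s["clock"],s["eef_pos"],s["width"],s["wrist_force"])
c=cam("wrist"); im=c["pixels"]
t=cam("top")["pixels"][190:300,290:450]; t=cv2.resize(t,(640,440),interpolation=cv2.INTER_CUBIC)
cv2.imwrite("pics/w4.png",np.vstack([cv2.resize(im,(400,300)),t[:300,:400]]) if 0 else np.hstack([cv2.resize(im,(480,360)),t[:360,320:640]]))
cy,sy=np.cos(-.096),np.sin(-.096); m=np.array([.5317,-.1292,.0745])+[.001,.0005,0]
```

```text
5.9 [ 0.53426822 -0.13109798  0.10370442] 0.012755567524341893 [ 0.51498334 -0.4111413  -0.93521454]
```

View pics/w4.png

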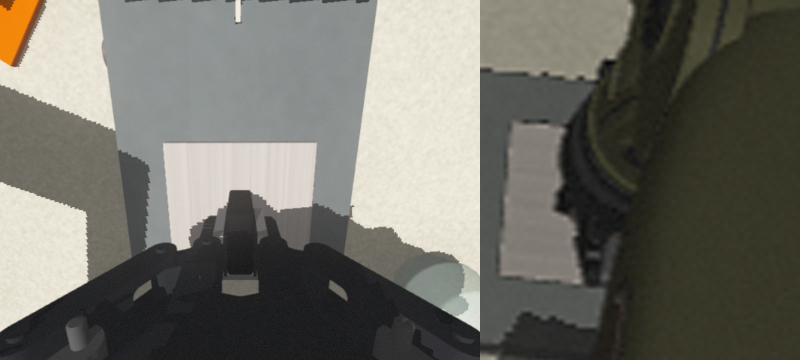

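The plate sits square over the opening, parallel to the deck edges (wrist: edge 163..317, row 142). Pressing down.

>>> {"name": "step_arm", "arguments": {"increments": [[[0, 0, 6], [0, 0, 0], 1], [[0, 0, 3], [0, 0, 0], 1], [[0, 0, 3], [0, 0, 0], 1], [[0, 0, 2], [0, 0, 0], 1], [[0, 0, 2], [0, 0, 0], 1], [[0, 0, 0], [0, 0, 0], 1], [[0, 0, 0], [0, 0, 0], 1]]}}

```text
clock: 6.7
eef_pos: [0.5338, -0.1305, 0.0879]
tcp_rot: [2.326, 2.111, 0.0]
wrist_force: [-2.5, 0.9, 4.9]
width: 0.0133
gripper_force: 60.9
```

>>> {"name": "step_arm", "arguments": {"increments": [[[0, 0, 1.5], [0, 0, 0], 1], [[0, 0, 1], [0, 0, 0], 1], [[0, 0, 0], [0, 0, 0], 1], [[0, 0, 0], [0, 0, 0], 1]]}}

```text
clock: 7.1
eef_pos: [0.5338, -0.1305, 0.0879]
tcp_rot: [2.325, 2.11, 0.001]
wrist_force: [-7.1, 2.1, 22.0]
width: 0.0129
gripper_force: 63.2
```

>>> {"name": "step_arm", "arguments": {"increments": [[[0, 0, 1], [0, 0, 0], 1], [[0, 0, 1], [0, 0, 0], 1], [[0, 0, 0], [0, 0, 0], 1], [[0, 0, 0], [0, 0, 0], 1]]}}

```text
clock: 7.5
eef_pos: [0.5339, -0.1305, 0.0878]
tcp_rot: [2.325, 2.11, 0.002]
wrist_force: [-11.1, 3.7, 35.0]
width: 0.013
gripper_force: 65.1
```

Rigid at z = 0.0879 with 35 N, so it is seated. Relieving the push, opening and rising, then looking.

>>> {"name": "step_arm", "arguments": {"increments": [[[0, 0, -2.5], [0, 0, 0], 1], [[0, 0, 0], [0, 0, 0], 1], [[0, 0, 0], [0, 0, 0], 0.6], [[0, 0, 0], [0, 0, 0], 0.6], [[0, 0, 0], [0, 0, 0], 0.6], [[0, 0, -10], [0, 0, 0], 0.6], [[0, 0, -25], [0, 0, 0], 0.6], [[0, 0, -35], [0, 0, 0], 0.6], [[-20, 0, -35], [0, 0, 0], 0.6], [[-40, 0, -10], [0, 0, 0], 0.6], [[0, 0, 0], [0, 0, 0], 0.6], [[0, 0, 0], [0, 0, 0], 0.6]]}}

```text
clock: 8.7
eef_pos: [0.5282, -0.1909, 0.2008]
tcp_rot: [2.328, 2.109, 0.001]
wrist_force: [-0.3, 0.6, -0.5]
width: 0.0342
gripper_force: 0.0
```

Run:
```python
from h import *
s=get_state();print(s["clock"],s["eef_pos"],s["width"],R.from_rotvec(s["tcp_rot"]).as_matrix().round(3).tolist())
c=cam("wrist"); cv2.imwrite("pics/w5.png",c["pixels"])
cy,sy=np.cos(-.096),np.sin(-.096); m=np.array([.5317,-.1292,.076])+[.001,.0005,0]
print([px(c,m+[cy*a-sy*b,sy*a+cy*b,0]).round(1).tolist() for a,b in[(-.048,-.048),(.048,-.048),(.048,.048),(-.048,.048)]])
h=np.array([.5491,.0336,.07]); print("closed tab top px",px(c,h+[-.03*cy,-.03*sy,.045]),"half deck",px(c,h))
```

```text
8.7 [ 0.5281696  -0.19093692  0.20080973] 0.03422263373421584 [[0.099, 0.995, 0.001], [0.995, -0.099, 0.0], [0.0, 0.001, -1.0]]
[[259.7, 212.8], [377.1, 212.5], [382.9, 85.1], [253.0, 85.3]]
closed tab top px [ 261.97056791 -161.06976404] half deck [ 318.52797598 -102.02475903]
```

View pics/w5.png

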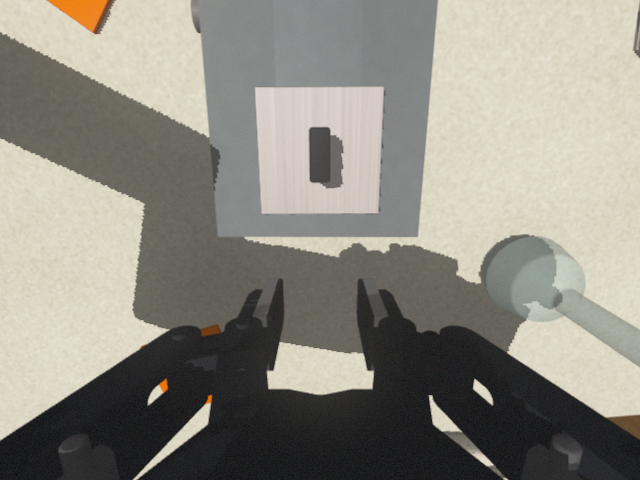

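The cover is seated: corners (255,87),(384,87),(379,213),(261,213) lie within 2 px of the prediction for flush. Now the shutter: moving partway and taking a look.

>>> {"name": "step_arm", "arguments": {"increments": [[[25, -6, 0], [0, 0, 0], 0.3], [[40, -9, 0], [0, 0, 0], 0.3], [[40, -9, 0], [0, 0, 0], 0.3], [[30, -7, 0], [0, 0, 0], 0.3], [[0, 0, 0], [0, 0, 0], 0.3], [[0, 0, 0], [0, 0, 0], 0.3]]}}

```text
clock: 9.35
eef_pos: [0.5097, -0.0517, 0.1997]
tcp_rot: [-2.323, -2.114, 0.002]
wrist_force: [-0.3, -0.3, 0.5]
width: 0.0595
gripper_force: 0.0
```

Run:
```python
from h import *
s=get_state();print(s["clock"],s["eef_pos"],s["width"])
c=cam("wrist"); cv2.imwrite("pics/w6.png",c["pixels"])
cy,sy=np.cos(-.096),np.sin(-.096); h=np.array([.5491,.0336,.07])
T=lambda a,b,z:px(c,h+[cy*a-sy*b,sy*a+cy*b,z]).round(1).tolist()
print("tabtop",[T(-.03+a,b,.045) for a,b in[(-.006,-.016),(.006,-.016),(.006,.016),(-.006,.016)]])
print("half deck",T(0,0,0),T(0,-.04,0),T(0,.04,0))
```

```text
9.35 [ 0.50969389 -0.05166441  0.19974584] 0.05951733215403069
tabtop [[313.3, 137.7], [331.6, 137.8], [332.3, 84.7], [313.2, 84.6]]
half deck [361.1, 116.8] [359.3, 169.6] [363.1, 59.4]
```

View pics/w6.png

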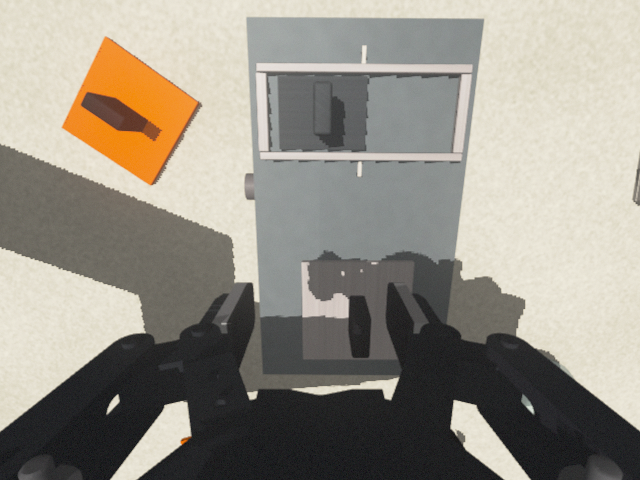

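The tab top is at (314..331, 81..134), about 3 px farther along +x than predicted (2 mm). The ticks are at (364,54) and (359,170). Going down on the tab and gripping it.

>>> {"name": "step_arm", "arguments": {"increments": [[[25, 0.5, 0], [0, 0, 0], 0.5], [[40, 0, 0], [0, 0, 0], 0.5], [[26, 0, 0], [0, 0, 0], 0.5], [[0, 0, 25], [0, 0, 0], 0.5], [[0, 0, 35], [0, 0, 0], 0.5], [[0, 0, 30], [0, 0, 0], 0.5], [[0, 0, 18], [0, 0, 0], 0.5], [[0, 0, 6], [0, 0, 0], 0.5], [[0, 0, 0], [0, 0, 0], 0.5], [[0, 0, 0], [0, 0, 0], 0.5]]}}

```text
clock: 10.4
eef_pos: [0.5206, 0.0372, 0.0871]
tcp_rot: [2.327, 2.11, 0.002]
wrist_force: [0.5, -0.3, -0.5]
width: 0.0427
gripper_force: 0.0
```

>>> {"name": "step_arm", "arguments": {"increments": [[[0, 0, 0], [0, 0, 0], 0.8], [[0, 0, 0], [0, 0, 0], 1], [[0, 0, 0], [0, 0, 0], 1], [[0, 0, 0], [0, 0, 0], 1], [[0, 0, 0], [0, 0, 0], 1], [[0, 0, 0], [0, 0, 0], 1]], "grip_force": 60}}

```text
clock: 11.0
eef_pos: [0.5199, 0.0377, 0.0875]
tcp_rot: [2.326, 2.11, 0.002]
wrist_force: [-1.8, -1.4, 5.4]
width: 0.0109
gripper_force: 58.8
```

>>> {"name": "step_arm", "arguments": {"increments": [[[0, 3, 0], [0, 0, 0], 1], [[0, 4, 0], [0, 0, 0], 1], [[0, 5, 0], [0, 0, 0], 1], [[0, 5, 0], [0, 0, 0], 1], [[0, 5, 0], [0, 0, 0], 1], [[0, 5, 0], [0, 0, 0], 1], [[0, 3, 0], [0, 0, 0], 1], [[0, 0, 0], [0, 0, 0], 1], [[0, 0, 0], [0, 0, 0], 1], [[0, 0, 0], [0, 0, 0], 1], [[0, 0, 0], [0, 0, 0], 1]]}}

```text
clock: 12.1
eef_pos: [0.5478, 0.0349, 0.0875]
tcp_rot: [-2.325, -2.11, 0.002]
wrist_force: [-5.8, 0.9, 10.4]
width: 0.011
gripper_force: 59.3
```

Run:
```python
from h import *
s=get_state();print(s["clock"],s["eef_pos"],s["width"],s["wrist_force"],s["gripper_force"],np.hypot(*(s["eef_pos"][:2]-np.array([.5199,.0377]))))
c=cam("wrist");t=cam("scene")["pixels"][160:310,190:370]
cv2.imwrite("pics/w7.png",np.hstack([cv2.resize(c["pixels"],(400,300)),cv2.resize(t,(360,300),interpolation=cv2.INTER_CUBIC)]))
```

```text
12.1 [0.54778221 0.0348518  0.08746308] 0.010996917997937984 [-5.78959879  0.93305158 10.36490006] 59.314420223236084 0.02802730694543333
```

View pics/w7.png

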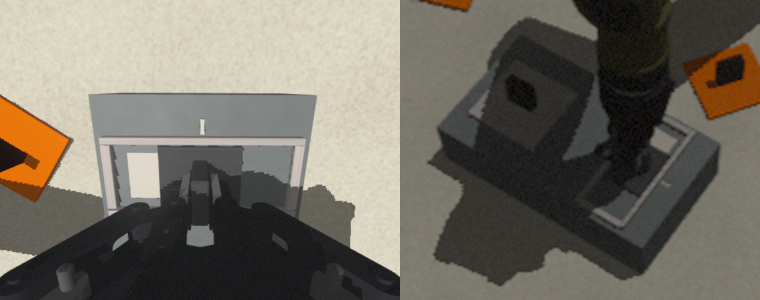

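The shutter is open and held. The tab at (200,165) lines up within about 1 mm of the tick at (202,127), and the cover still looks seated. Measured travel is 28 mm with a 5.8 N spring pull, so I'll nudge it 1.5 mm.

>>> {"name": "step_arm", "arguments": {"increments": [[[0, 1.5, 0], [0, 0, 0], 1], [[0, 0, 0], [0, 0, 0], 1], [[0, 0, 0], [0, 0, 0], 1], [[0, 0, 0], [0, 0, 0], 1], [[0, 0, 0], [0, 0, 0], 1], [[0, 0, 0], [0, 0, 0], 1]]}}

```text
clock: 12.8
eef_pos: [0.5492, 0.0347, 0.0875]
tcp_rot: [-2.325, -2.11, 0.002]
wrist_force: [-6.3, 0.1, 10.2]
width: 0.0108
gripper_force: 59.4
```

```bash
python3 -c "
from rig import *
s=get_state();print(s['eef_pos'],s['wrist_force'],s['gripper_force'])
print(close_job())"
```

```text
[0.54915148 0.03470687 0.08747446] [-6.25464558  0.13975394 10.23865045] 59.44591462612152
the job is handed in; nothing more can be done
None
```

I handed in the job at about 13 s with the cover pressed flush over the chamber and the shutter held at about 29.5 mm of its 60 mm travel; no verdict came back, and I touched none of the bystanders.

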